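Balance check of a sprung centrifuge lid

TASK

The lid spring of the small benchtop centrifuge is to be checked. Press the release pedal at its front right down to its stop so that the latch lets the lid pop up, let the pedal spring back, then take hold of the lid at its grab bar and raise it past its balance point; ease it back and finish holding it still about ten degrees below the balance point. The job ends holding the lid: do not let go, and leave the things standing around the centrifuge where they are.

Things in the scene. Friction and masses are not known exactly. Their poses are not given: they have to be found in the camera images.
- centrifuge: low white benchtop centrifuge, fixed to the bench: 270 mm wide (y), 230 deep (x from -70 to +160), body 107 high, 34 mm lid on top to 142. Origin on the bench surface, 70 mm behind its front face, midway across. x axis runs front to back (away from the robot at yaw 0), y to the left as the robot sees it, z up. Place and yaw (up to 0.3 rad) vary. Mm coordinates below are in this frame.
- lid_angle (a joint): lid angle, rad, about the rear hinge: 0 shut, grows as the front rises, stop at 1.5. Latched: 0 to 0.03. Unlatched, a spring plunger pops it to about 0.12, where it rests. An over-centre spring balances it near 0.95 (0.92 to 0.98, i.e. 54 deg): below, it sinks by itself to 0.12 (0.5 to 2.5 N at the bar to hold it), above, it swings up to the stop with similar force. Damped.
- lid_hinge (a point): point on the lid's hinge axis, midway across, at (85, 0, 125) mm in the centrifuge's frame. The axis is along the centrifuge's y. It does not move as the lid turns.
- grab_bar (a point): round steel bar, 12 mm thick, 100 mm long along y, at the lid's front edge on two end arms; 39 mm gap to the lid front. This point is mid-bar, 200 mm from the hinge axis: at lid angle q it is at (85 - 200 cos q, 60, 125 + 200 sin q) mm. A gripper pointing down, closing along the centrifuge's x, can pinch it mid-bar and keep its orientation: the bar turns between the pads.
- lid: the white lid with its grab bar, 150 x 270 x 34 mm plus the bar, about 1.5 kg; origin on the hinge axis, midway across. Axes as the centrifuge's when shut; it turns about y with lid_angle (the front, at its -x side, rises).
- pedal (a joint): release pedal angle, rad: light metal tread with dark rubber ribs and a steel latch hook, on a spring. 0 up at rest, 0.35 down at its stop. About 4 N at the tread starts it, 7 to 9 N at the stop; springs back when let go. The latch frees the lid at about 0.2 and cannot catch it again once popped up.
- pedal_pad (a point): where to press: top of the ribbed tread (50 mm wide in y, 8 thick) low at the front, on the -y side. At rest at (-143, -95, 49) mm; swings down about a pivot along y at x -78, z 45, to z 27 at the stop. The latch hook (16 mm wide) stands at y -20, x -112 to -77, up to z 129, and swings 30 mm forward: press straight down with closed fingers, clear of it.
- tube_rack: bystander: teal block with capped tubes, 110 x 60 x 35 mm (56 mm with caps), loose on the bench on the +y side of the centrifuge; origin at the centre of its underside.
- tip_box: bystander: grey pipette-tip box with clear lid, 100 x 75 x 65 mm, loose on the bench on the +y side, nearer the robot; origin at the centre of its underside.
- reagent_bottle: bystander: amber glass bottle with cap, 54 mm in diameter, 115 mm high, loose on the bench on the -y side; origin at the centre of its underside.

How it is judged:
By the outcome, as a careful person would: the job done as asked, in the order asked, and still so for the second after the job is handed in, while the arm keeps its last pose, push and grip.
It also fails if it takes over 51 s, if anything falls off the work surface, if the arm or the gripper's body presses on something with over 40 N, if the wrist force passes 120 N, or if a joint passes its speed limit or range.

ROBOT

A 6-joint arm with a two-finger parallel gripper is mounted at the origin on the work surface. World frame = base frame: x ahead of the robot, y to its left, z up, the work surface at z = 0. Lengths are in m, angles in rad, forces in N, time in s.
With the tool pointing down it reaches from about 0.4 to 0.825 m from the base axis. Payload 7 kg.
Tool frame: the origin (TCP) lies at the very end of the fingers, on their centre line; the grasp point (between the pads) lies env.grasp_offset behind it (env.grasp_offset is the distance from the TCP to the grasp point, in m); x points along the fingers, y is the direction in which the jaws open and shut, and the axes are right-handed (so a half turn about x gives the same grasp; the last joint's range is limited). The gripper opens to 88 mm and grips with 3 to 60 N. Pads are 19 mm wide; open, the fingers measure 130 mm over their backs; the gripper's body (78 mm by 193 mm) begins 47 mm behind the grasp point.
Start: joints at [1.479, 0.359, 0.012, 0, -1.224, -0.288], TCP at [0.25, 0.627, 0.227] pointing down, gripper open.
Joint ranges: [-3.07, 3.07], [-1.43, 2.12], [-1.02, 1.25], [-3.03, 1.67], [-3.05, -0], [-3.03, 3.03]. Speed limits (rad/s): [2.39, 2.39, 3.01, 3.14, 3.14, 3.14].

INTERFACE

Orientations are given as a unit quaternion [x, y, z, w].
In Python, from bench import env gives the robot as it stands. Calls block until the motion is done:
- env.move_ptp(position, orientation): joint-space move of the TCP to a pose.
- env.line_to(position, orientation=None, feed=0.15, contact_N=None): straight line of the TCP; orientation=None keeps the orientation; feed is the mean speed in m/s. With contact_N (N) it stops when the force on the tool has changed by that much, and returns True; else False.
- env.movej(angles): joint-space move.
- env.gripper_to(opening, effort=None): finger opening in m; effort is the grip in N (None keeps the last); returns when the fingers have stopped.
- env.dwell(seconds).
- env.ik(position, orientation): joint angles nearest the present ones, or None.
- env.grab_frame(name): name is "side" or "top"; returns a dict with "img" (400x640x3 uint8, red, green, blue), "intrinsics" (3x3 intrinsics, pixels), "world_from_camera" (4x4, takes a point from camera to world coordinates). Camera axes: x right, y down, z forward; pixel columns grow to the right and rows downward; lengths in m; the calibration is good to about 2 mm. A picture is of the moment at which its call begins. There is no depth.
A pose or a line that the arm cannot do raises env.Unreachable and nothing moves.
- env.sign_off(): hands the job in, once; it reports no verdict.
Trained networks look in a picture, given as the dict that the camera call returned (one of the last four; its "shot" number tells which), for a name from the list of things; names that differ only in an ending like _2 or _b are one class to them, and where a whole thing is asked for, a point or a joint stands for the part that bears it (a point fixed in the world has none). Each returns a list of dicts, best first, with "score" (0 to 1); they miss things now and then, are a little off and sometimes report something else, mostly with a low value. They report only what shows in the picture. A call takes as long as a camera call.
- env.boxes_of(picture, thing): "xyz" ([x, y, z] in m, in the coordinates of the camera as it stood for that picture, good to about 4 mm: the middle of the surface that is visible of it).
Readings, each from a call of its own:
- env.current_time_s(): time.
- env.current_joint_positions(): joint angles.
- env.current_dq(): joint speeds.
- env.current_joint_efforts(): joint torques, N m.
- env.current_eef_pos(): TCP position.
- env.current_eef_rot(): TCP orientation.
- env.current_wrist_force(): force on the tool from outside, world axes, zero at the start.
- env.current_wrist_torque(): the same for the moment, N m.
- env.current_width(): finger opening in m.
Only numpy, scipy, OpenCV 4.12 (cv2) and the standard library are available. Lean on these libraries where they do the work, as an engineer would, in place of code of your own. Each camera call takes 0.05 s, during which the arm holds its last target.

## Working session

There is one attempt and no reset: what is moved stays moved. The work goes in short steps, each a Python script; the robot and the scene stay as the last script left them, time stands still between calls to the robot, and variables do not carry over. Pictures are saved under pics/ and viewed, and the job is handed in when it is done.

```bash
mkdir -p pics; ls
cat > h.py <<'E'
import numpy as np, cv2
from bench import env
def snap(n,tag):
    f=env.grab_frame(n); cv2.imwrite(f'pics/{tag}.png',f['img'][:,:,::-1]); return f
def det(f,t):
    T=f['world_from_camera']; r=[]
    for d in env.boxes_of(f,t)[:3]:
        p=T@np.append(d['xyz'],1); r.append((np.round(p[:3],4),round(d['score'],2)))
    return r
def proj(f,p):
    T=np.linalg.inv(f['world_from_camera']); c=T[:3,:3]@np.array(p)+T[:3,3]; u=f['intrinsics']@c; return u[:2]/u[2]
E
python3 - <<'E'
from h import *
for n in ('side','top'):
    f=snap(n,n+'0'); print(n,np.round(f['world_from_camera'],3).tolist(),f['intrinsics'][0])
    for t in ['centrifuge','lid','grab_bar','pedal_pad','tube_rack','tip_box','reagent_bottle']: print(t,det(f,t))
print(env.current_time_s(),env.grasp_offset,env.current_eef_rot())
E
```

```text
pics
side [[0.993, -0.066, 0.098, 0.507], [-0.118, -0.545, 0.83, -0.777], [-0.001, -0.836, -0.549, 0.654], [0.0, 0.0, 0.0, 1.0]] [394.78323516   0.         319.137166  ]
centrifuge [(array([ 0.6293, -0.0708,  0.106 ]), 0.74)]
lid [(array([ 0.6201, -0.0062,  0.1436]), 0.72)]
grab_bar [(array([ 0.6203, -0.0086,  0.1435]), 0.95)]
pedal_pad [(array([ 0.5142, -0.0585,  0.0425]), 0.75)]
tube_rack [(array([ 0.6194, -0.0079,  0.1414]), 0.64), (array([0.4586, 0.2357, 0.0504]), 0.23)]
tip_box [(array([0.4604, 0.2354, 0.0477]), 0.67)]
reagent_bottle [(array([ 0.6271, -0.2059,  0.068 ]), 0.75)]
top [[0.027, -0.986, 0.162, 0.436], [-1.0, -0.027, -0.0, 0.028], [0.005, -0.162, -0.987, 1.198], [0.0, 0.0, 0.0, 1.0]] [415.20168589   0.         323.29341319]
centrifuge [(array([0.6382, 0.0257, 0.1454]), 0.9)]
lid [(array([0.6119, 0.0346, 0.1426]), 0.85)]
grab_bar [(array([0.6186, 0.0363, 0.1473]), 0.59)]
pedal_pad [(array([0.6111, 0.0378, 0.1421]), 0.25)]
tube_rack [(array([0.6372, 0.2461, 0.0333]), 0.75)]
tip_box [(array([0.4657, 0.2521, 0.0655]), 0.57)]
reagent_bottle []
0.8 0.0188 [-0.69438894  0.13346764  0.69439902  0.13349303]
```

View pics/side0.png

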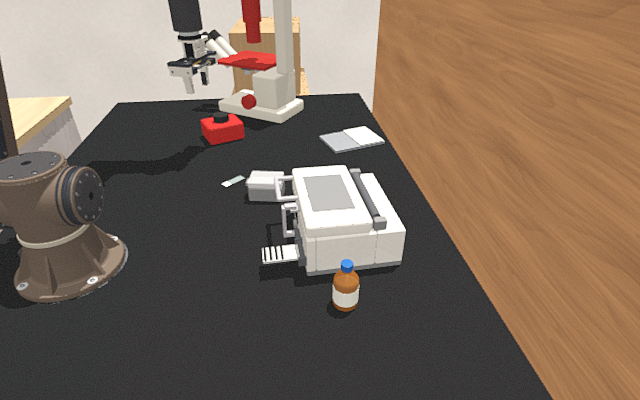

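View pics/top0.png

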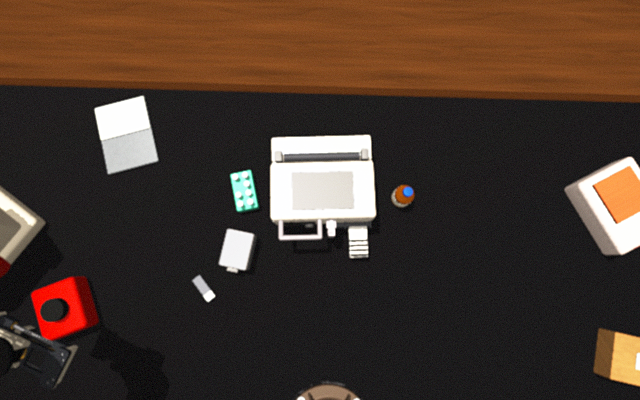

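The side view shows the pedal tread around (280,254), the grab bar around (280,190) and the bottle at (346,290). The top view shows the bar from (278,238) to (322,238), the pedal at (358,243) and the hook at (331,228). I'll zoom in to pick corner pixels.

Run:
```python
import cv2
a=cv2.imread('pics/top0.png')[120:270,220:420]; cv2.imwrite('pics/t0c.png',cv2.resize(a,None,fx=4,fy=4,interpolation=cv2.INTER_CUBIC))
a=cv2.imread('pics/side0.png')[155:285,235:415]; cv2.imwrite('pics/s0c.png',cv2.resize(a,None,fx=4.4,fy=4.4,interpolation=cv2.INTER_CUBIC))
```

```text
(no output)
```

View pics/t0c.png

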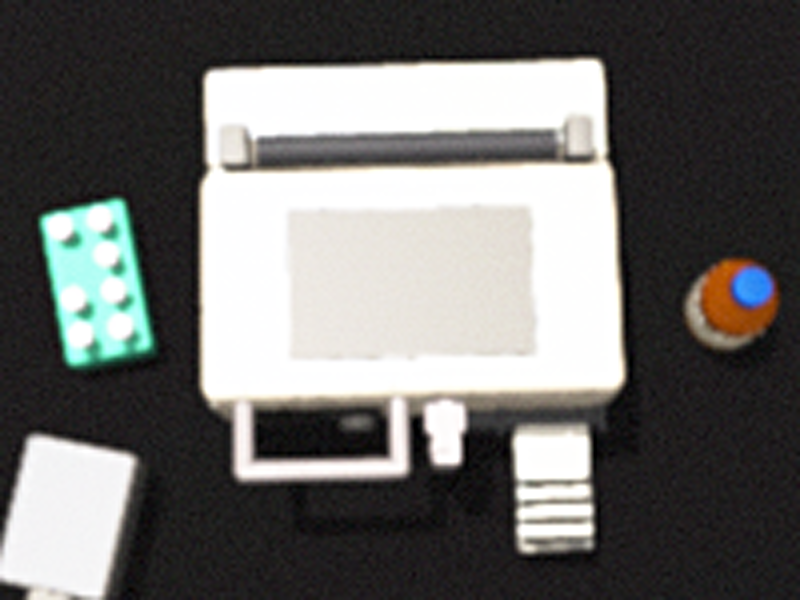

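View pics/s0c.png

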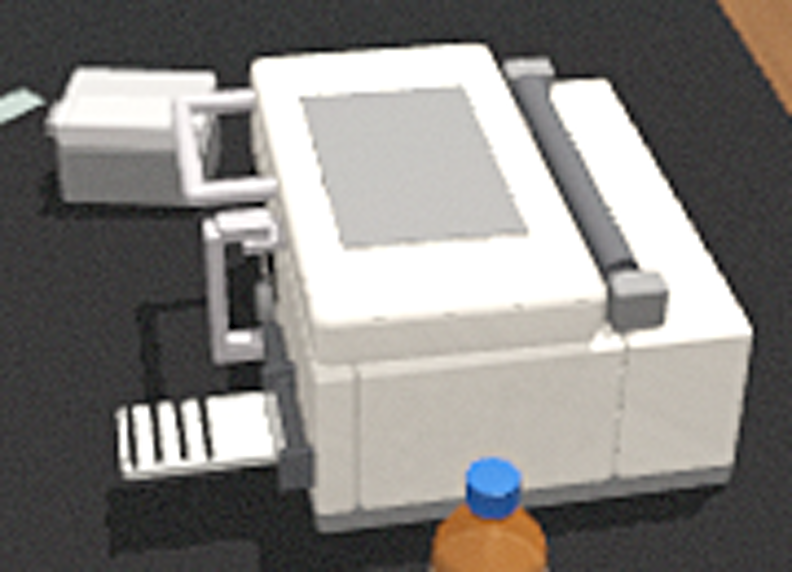

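```bash
cat > fit.py <<'E'
from h import *
from scipy.optimize import least_squares
ft=env.grab_frame('top'); fs=env.grab_frame('side')
t=lambda u,v:((u+.5)/4-.5+220,(v+.5)/4-.5+120)
s=lambda u,v:((u+.5)/4.4-.5+235,(v+.5)/4.4-.5+155)
C=[(ft,(-115,60,131),t(322.5,469)),(ft,(-70,135,140),t(201,400)),(ft,(-70,-135,140),t(625,391)),
(fs,(-115,60,127),s(185,148)),(fs,(-70,-135,0),s(318,530)),(fs,(160,-135,0),s(735,482)),(fs,(-70,-135,142),s(316,322)),(fs,(-70,135,142),s(250,60))]
def R(a): c,n=np.cos(a),np.sin(a); return np.array([[c,-n,0],[n,c,0],[0,0,1]])
def w(p,m): return R(p[2])@(np.array(m)/1000)+[p[0],p[1],0]
r=lambda p:np.concatenate([proj(f,w(p,m))-x for f,m,x in C])
o=least_squares(r,[.64,.02,0],loss='soft_l1'); print(o.x, r(o.x).reshape(-1,2).round(1).tolist())
P=o.x
for n,m in dict(bar=(-115,60,125),pad=(-143,-95,49),hinge=(85,0,125)).items(): print(n,w(P,m).round(4))
# triangulated bar mid
def tri(a,b):
    f=lambda X:np.r_[proj(ft,X)-a,proj(fs,X)-b]; q=least_squares(f,[.55,.05,.12]); return q.x.round(4),q.fun.round(1)
print('bar tri',tri(t(322.5,469),s(185,148)))
print('pedal front-left top',tri(t(518,551),s(118,408)),'front right',tri(t(594,550),s(124,472)), w(P,(-160,-70,49)),w(P,(-160,-120,49)))
for n,f in(('t',ft),('s',fs)):
    im=f['img'][:,:,::-1].copy(); im=cv2.resize(im,None,fx=4,fy=4)
    for m in [(-115,60,125),(-115,10,125),(-115,110,125),(-143,-95,49),(-70,135,142),(-70,-135,142),(85,0,125),(160,-135,0),(-112,-20,129),(-77,-20,129)]:
        u=proj(f,w(P,m)); cv2.circle(im,tuple(int(v) for v in (u+.5)*4-.5),4,(0,0,255),-1)
    c=im[480:1080,880:1680] if n=='t' else im[600:1160,920:1680]; cv2.imwrite(f'pics/fit_{n}.png',c)
E
python3 fit.py
```

```text
[0.6202691  0.0315997  0.05936723] [[-0.4, -0.2], [-0.0, 0.1], [-0.5, -1.0], [0.4, 0.4], [0.2, 1.4], [-0.4, 0.3], [-0.5, 0.1], [-0.5, -0.2]]
bar [0.5019 0.0847 0.125 ]
pad [ 0.4832 -0.0717  0.049 ]
hinge [0.7051 0.0366 0.125 ]
bar tri (array([0.5012, 0.0836, 0.1291]), array([ 0. ,  0.1,  0.1, -0. ]))
pedal front-left top (array([ 0.4555, -0.0478,  0.0487]), array([-0. , -0.5, -0.4,  0. ])) front right (array([ 0.4583, -0.0997,  0.0492]), array([-0. , -0.8, -0.6,  0.1])) [ 0.46470424 -0.04777015  0.049     ] [ 0.46767086 -0.09768207  0.049     ]
```

View pics/fit_t.png

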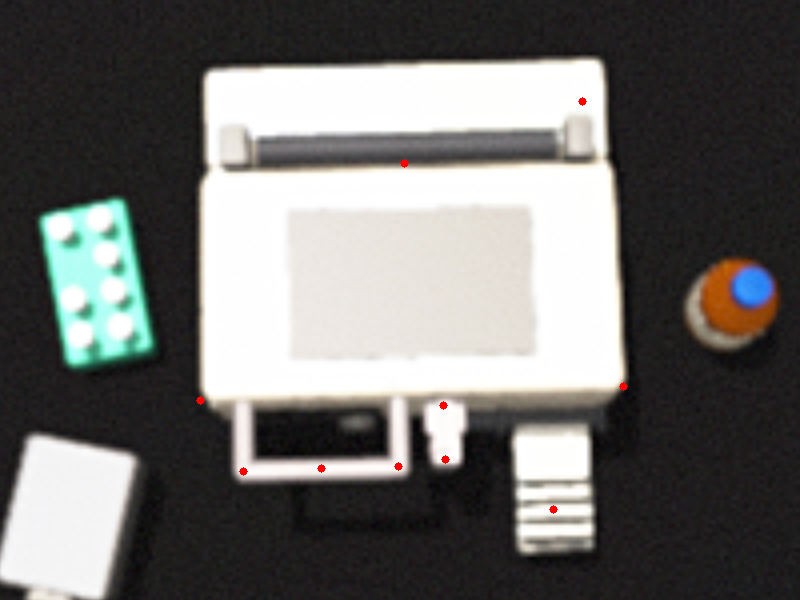

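View pics/fit_s.png

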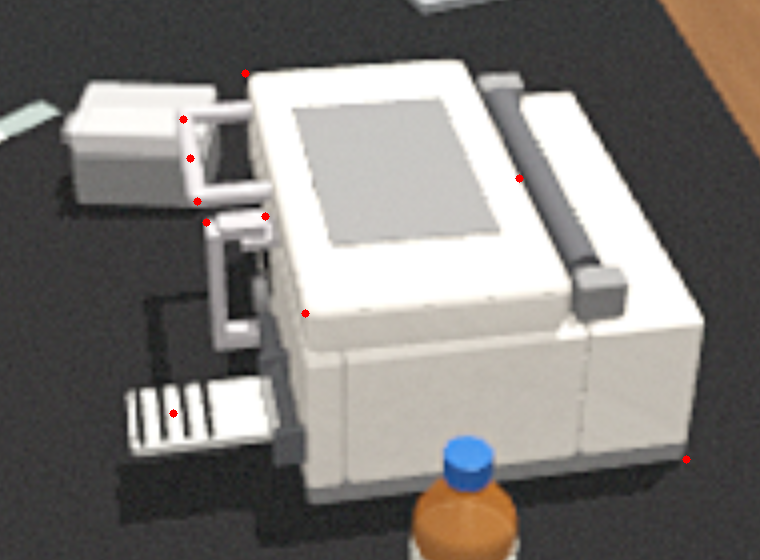

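```bash
cat >> h.py <<'E'
from scipy.spatial.transform import Rotation as Ro
P=np.array([.6203,.0316,.0594])
def w(m):
    c,n=np.cos(P[2]),np.sin(P[2]); m=np.array(m)/1000
    return np.array([P[0]+c*m[0]-n*m[1],P[1]+n*m[0]+c*m[1],m[2]])
def ori(th,jaw,sgn=1):  # tool x down tilted th towards cf +x ; jaw 'y' or 'x' of centrifuge
    a=np.array([np.sin(th),0,-np.cos(th)]); 
    y=np.array([0,1.,0]) if jaw=='y' else np.array([np.cos(th),0,np.sin(th)])
    y=y*sgn; M=np.c_[a,y,np.cross(a,y)]
    return (Ro.from_euler('z',P[2])*Ro.from_matrix(M)).as_quat()
def bar(q,r=200): return w((85-r*np.cos(q),60,125+r*np.sin(q)))
E
python3 - <<'E'
from h import *
print(Ro.from_quat(env.current_eef_rot()).as_matrix().round(2).tolist())
for th in (35,40,45):
  for s in (1,-1):
    o=ori(np.radians(th),'y',s)
    print(th,s,[None if (j:=env.ik(w(m),o)) is None else np.round(j,2).tolist() for m in [(-145,-95,220),(-140,-95,70),(-140,-95,25)]])
for s in (1,-1):
    o=ori(0,'x',s)
    for q,dz in((.12,.1),(.12,0),(.5,0),(.8,0),(1.1,0)):
        j=env.ik(bar(q)+[0,0,dz-.0188],o); print(s,q,None if j is None else np.round(j,2).tolist())
E
```

```text
[[-0.0, -0.37, -0.93], [0.0, -0.93, 0.37], [-1.0, -0.0, 0.0]]
35 1 [None, None, None]
35 -1 [None, None, None]
40 1 [None, None, [-0.24, 0.17, -0.7, -1.44, -0.19, 0.1]]
40 -1 [None, None, None]
45 1 [None, [-0.27, 0.07, -0.72, -1.44, -0.24, 0.11], [-0.57, 0.24, -0.77, -1.81, -0.45, 0.75]]
45 -1 [None, None, [-0.57, 0.24, -0.77, -1.81, -0.45, -2.4]]
1 0.12 [0.55, 0.08, -0.34, 0.0, -1.15, 2.65]
1 0.12 [0.55, 0.18, -0.48, 0.0, -0.91, 2.65]
1 0.5 [0.53, 0.14, -0.34, 0.0, -1.09, 2.67]
1 0.8 [0.5, 0.17, -0.19, 0.0, -1.21, 2.7]
1 1.1 [0.46, 0.23, -0.03, 0.0, -1.31, 2.74]
-1 0.12 [0.55, 0.08, -0.34, 0.0, -1.15, -0.49]
-1 0.12 [0.55, 0.18, -0.48, 0.0, -0.91, -0.49]
-1 0.5 [0.53, 0.14, -0.34, 0.0, -1.09, -0.47]
-1 0.8 [0.5, 0.17, -0.19, 0.0, -1.21, -0.44]
-1 1.1 [0.46, 0.23, -0.03, 0.0, -1.31, -0.4]
```

Run:
```python
from h import *
a=cv2.imread('pics/side0.png')[0:110,150:270]; b=cv2.imread('pics/top0.png')[280:400,0:120]
a=cv2.resize(a,(600,550),interpolation=cv2.INTER_CUBIC)
cv2.imwrite('pics/grip.png',a); cv2.imwrite('pics/gript.png',cv2.resize(b,(500,500),interpolation=cv2.INTER_CUBIC))
f=env.grab_frame('side'); g=env.grab_frame('top')
e=env.current_eef_pos(); M=Ro.from_quat(env.current_eef_rot()).as_matrix()
for k in ([0,0,0],[-.066,0,0],[-.066,.0965,0],[-.066,-.0965,0],[-.066,0,.0965],[-.066,0,-.0965],[-.259,0,0]):
    u=proj(f,e+M@k); v=proj(g,e+M@k); print(k,((u-[150,0])*5).round(),((v-[0,280])*500/120).round())
```

```text
[0, 0, 0] [241. 439.] [212. 251.]
[-0.066, 0, 0] [224. 342.] [127. 275.]
[-0.066, 0.0965, 0] [147. 382.] [298. 356.]
[-0.066, -0.0965, 0] [293. 307.] [-41. 196.]
[-0.066, 0, 0.0965] [ 99. 333.] [ 29. 464.]
[-0.066, 0, -0.0965] [354. 352.] [223.  92.]
[-0.259, 0, 0] [171.  27.] [-216.  373.]
```

View pics/grip.png

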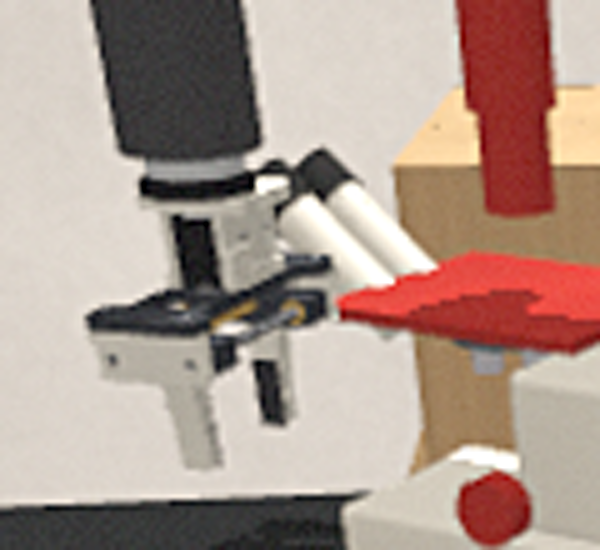

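View pics/gript.png

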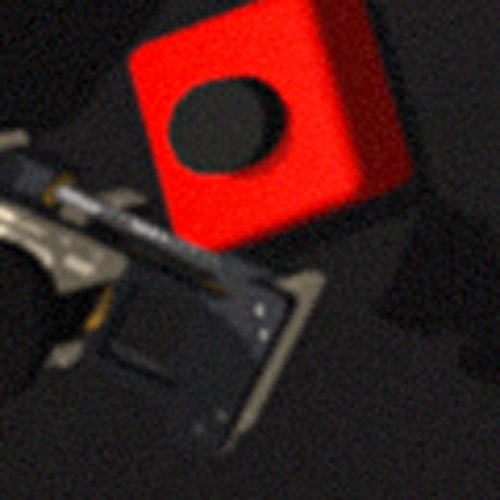

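```bash
cat >> h.py <<'E'
def ori_p(g,lean,s=1):
    g=np.radians(g);l=np.radians(lean)
    n=np.array([np.cos(g),np.sin(g),0]); d=np.array([np.sin(g),-np.cos(g),0])
    a=np.sin(l)*n+np.array([0,0,-np.cos(l)]); y=d*s
    return (Ro.from_euler('z',P[2])*Ro.from_matrix(np.c_[a,y,np.cross(a,y)])).as_quat()
E
python3 - <<'E'
from h import *
for g,l in((35,10),(35,15),(35,20),(30,15),(40,15)):
  for s in (1,-1):
    o=ori_p(g,l,s)
    print(g,l,s,[None if (j:=env.ik(w(m),o)) is None else np.round(j,2).tolist() for m in [(-143,-97,230),(-143,-97,70),(-143,-97,25)]])
E
```

```text
35 10 1 [[0.18, -0.03, -0.43, -0.1, -1.02, 2.1], [0.18, 0.17, -0.63, -0.14, -0.63, 2.17], [0.18, 0.24, -0.67, -0.17, -0.51, 2.2]]
35 10 -1 [[0.18, -0.03, -0.43, -0.1, -1.02, -1.04], [0.18, 0.17, -0.63, -0.14, -0.63, -0.97], [0.18, 0.24, -0.67, -0.17, -0.51, -0.94]]
35 15 1 [[0.14, -0.06, -0.44, -0.16, -0.96, 2.18], [0.13, 0.15, -0.63, -0.25, -0.58, 2.3], [0.12, 0.23, -0.66, -0.3, -0.48, 2.37]]
35 15 -1 [[0.14, -0.06, -0.44, -0.16, -0.96, -0.96], [0.13, 0.15, -0.63, -0.25, -0.58, -0.84], [0.12, 0.23, -0.66, -0.3, -0.48, -0.77]]
35 20 1 [[0.09, -0.08, -0.46, -0.24, -0.91, 2.28], [0.06, 0.14, -0.62, -0.38, -0.56, 2.47], [0.05, 0.22, -0.63, -0.46, -0.47, 2.58]]
35 20 -1 [[0.09, -0.08, -0.46, -0.24, -0.91, -0.87], [0.06, 0.14, -0.62, -0.38, -0.56, -0.67], [0.05, 0.22, -0.63, -0.46, -0.47, -0.57]]
30 15 1 [[0.16, -0.07, -0.47, -0.13, -0.94, 2.06], [0.15, 0.14, -0.66, -0.21, -0.54, 2.17], [0.15, 0.22, -0.69, -0.26, -0.44, 2.23]]
30 15 -1 [[0.16, -0.07, -0.47, -0.13, -0.94, -1.08], [0.15, 0.14, -0.66, -0.21, -0.54, -0.97], [0.15, 0.22, -0.69, -0.26, -0.44, -0.91]]
40 15 1 [[0.12, -0.04, -0.42, -0.19, -0.99, 2.3], [0.11, 0.16, -0.6, -0.27, -0.62, 2.43], [0.1, 0.24, -0.63, -0.33, -0.52, 2.5]]
40 15 -1 [[0.12, -0.04, -0.42, -0.19, -0.99, -0.84], [0.11, 0.16, -0.6, -0.27, -0.62, -0.71], [0.1, 0.24, -0.63, -0.33, -0.52, -0.65]]
```

Run:
```python
from h import *
env.gripper_to(0.0,20); print(env.current_width())
o=ori_p(35,15,-1)
env.move_ptp(w((-143,-97,230)),o)
env.line_to(w((-143,-97,85)),feed=.12)
print(env.current_time_s(),env.current_wrist_force())
snap('side','s1'); snap('top','t1')
```

```text
0.0005214767107310477
6.4 [ 0.4911188   0.74115398 -0.64478029]
```

View pics/s1.png

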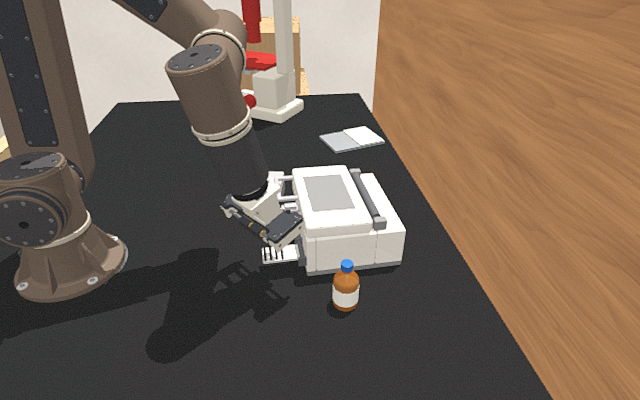

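View pics/t1.png

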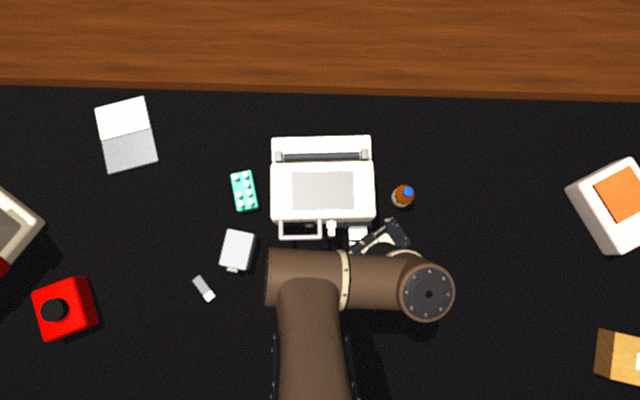

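The fingers are above the tread in the side view, around (285,235), and the gripper body clears the hook and front face. Pressing now.

```bash
python3 - <<'E'
from h import *
print(env.line_to(w((-143,-97,44)),feed=.05,contact_N=2.5),env.current_eef_pos()[2],env.current_wrist_force().round(1))
print(env.line_to(w((-143,-97,16)),feed=.03,contact_N=13),env.current_eef_pos()[2],env.current_wrist_force().round(1))
env.dwell(.3); print(env.current_eef_pos(),env.current_wrist_force().round(1),env.current_time_s())
snap('side','s2'); snap('top','t2')
E
python3 -c "
import cv2
a=cv2.imread('pics/s2.png')[150:290,210:400];cv2.imwrite('pics/s2c.png',cv2.resize(a,None,fx=4,fy=4))"
```

```text
True 0.04918980584382839 [0.4 0.  1.1]
True 0.0279269164044401 [-7.4  1.4 18.1]
[ 0.48557139 -0.07359247  0.02812425] [-4.4  0.9 13.3] 8.2583
```

View pics/s2c.png

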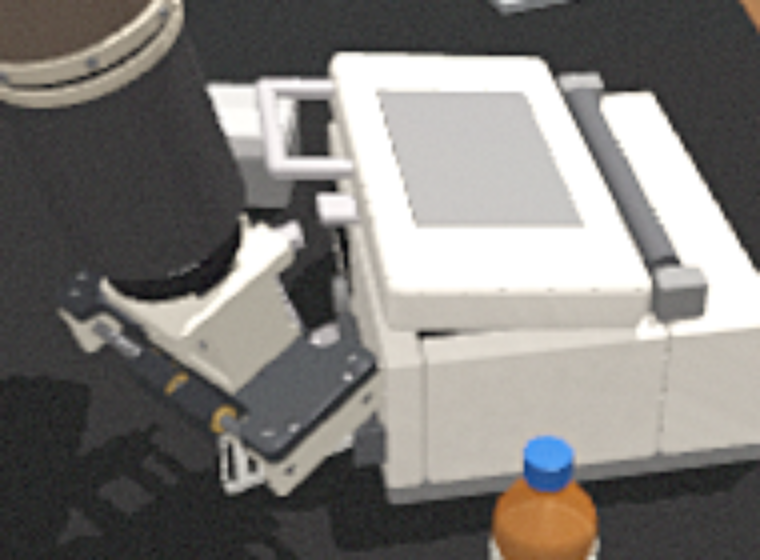

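The lid has popped: its front edge is raised, with a gap at about (430,332) in the crop. I'll push 2 mm more to confirm that the pedal is on its stop.

Run:
```python
from h import *
p=env.current_eef_pos()
print(env.line_to(p+[0,0,-.005],feed=.02,contact_N=15),env.current_eef_pos()[2],env.current_wrist_force().round(1))
env.dwell(.2);print(env.current_eef_pos()[2],env.current_wrist_force().round(1))
env.line_to(w((-146,-98,75)),feed=.08); env.dwell(.2); print(env.current_wrist_force().round(1))
env.line_to(w((-150,-100,210)),feed=.2)
print(env.current_time_s())
o=ori(0,'x',-1)
env.gripper_to(.032)
env.move_ptp(bar(.12)+[0,0,.09],o)
print(env.current_time_s(),env.current_width(),env.current_eef_pos())
snap('side','s3'); snap('top','t3')
for n in('s','t'):
    a=cv2.imread(f'pics/{n}3.png'); a=a[120:280,200:400] if n=='s' else a[120:270,220:420]
    cv2.imwrite(f'pics/{n}3c.png',cv2.resize(a,None,fx=3.7,fy=3.7,interpolation=cv2.INTER_CUBIC))
```

```text
True 0.02753265444810198 [-10.4   0.7  26.6]
0.027739858388992282 [-9.   0.7 21.3]
[ 0.5 -0.1  0.5]
10.55
12.0167 0.03190227602732942 [0.50324263 0.0856554  0.23855043]
```

View pics/s3c.png

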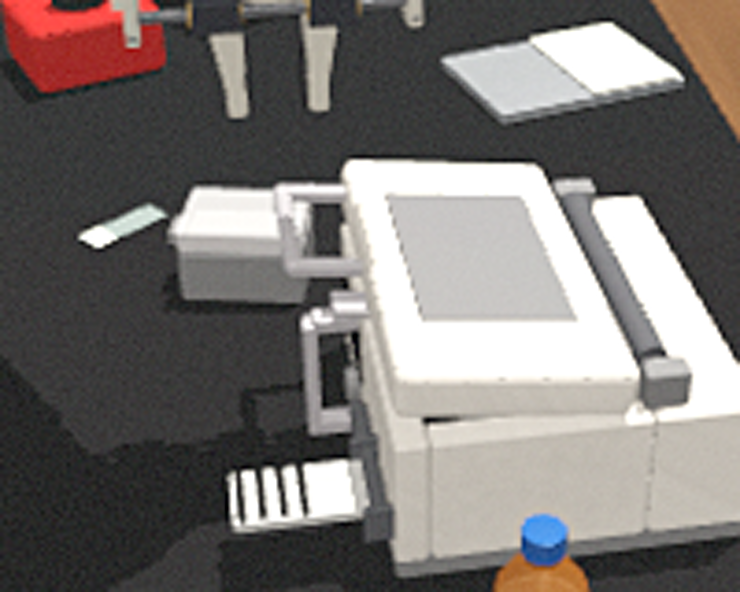

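View pics/t3c.png

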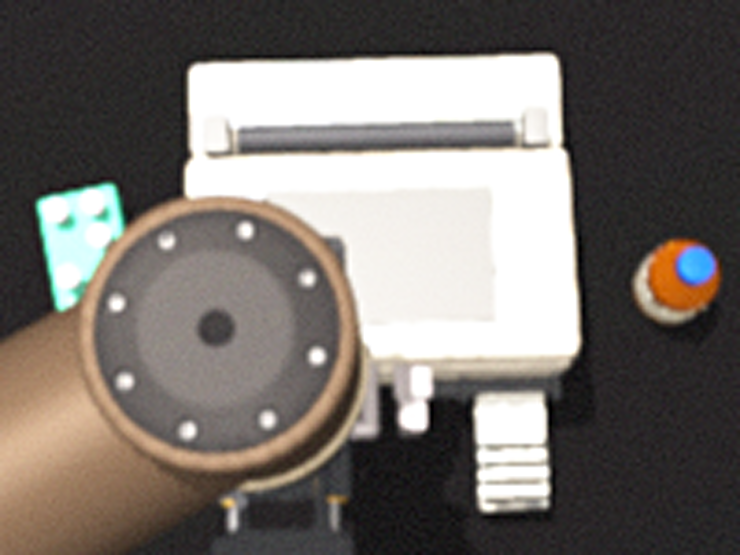

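Pedal back up (side crop, (300,492)) and the lid resting popped, with the bar mid at about (287,231). I'll compare this with the model, descend and grip.

Run:
```python
from h import *
f=env.grab_frame('side'); print([(q,((proj(f,bar(q)+[0,0,0])-[200,120]+.5)*3.7).round(0)) for q in(.08,.12,.16)])
t=bar(.12)-[0,0,.0188]
print(env.line_to(t,feed=.08,contact_N=6), env.current_eef_pos()-t, env.current_wrist_force().round(1))
f=snap('side','s4')
a=cv2.imread('pics/s4.png')[80:240,220:380]; cv2.imwrite('pics/s4c.png',cv2.resize(a,None,fx=3.7,fy=3.7,interpolation=cv2.INTER_CUBIC))
```

```text
[(0.08, array([287., 238.])), (0.12, array([287., 228.])), (0.16, array([288., 218.]))]
False [0.00033466 0.00012638 0.00049915] [-0.  -0.2  0.4]
```

View pics/s4c.png

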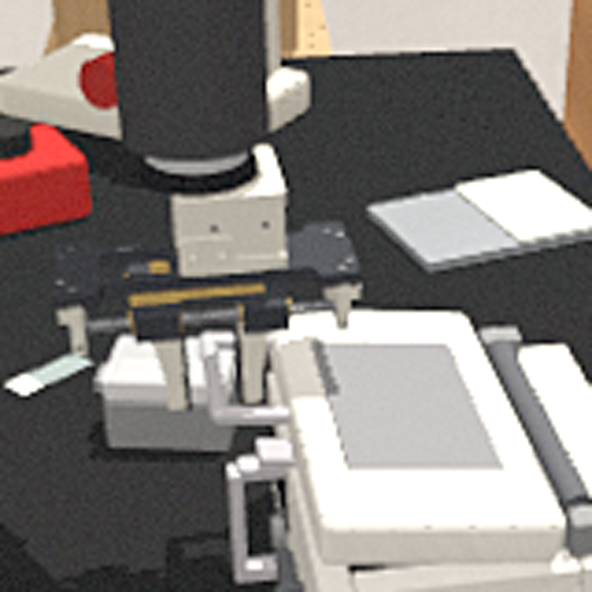

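Run:
```python
from h import *
env.gripper_to(0.0,12); print(env.current_width(),env.current_wrist_force().round(1))
p=env.current_eef_pos()
env.gripper_to(0.0,30); env.dwell(.2); print(env.current_width(),env.current_wrist_force().round(1),env.current_eef_pos()-p,env.current_time_s())
```

```text
0.011601788460560562 [ 3.2 -1.2 -1. ]
0.011056190861896112 [ 5.1 -0.8 -1. ] [-2.72128787e-05 -1.00097720e-05 -2.34280010e-05] 14.625
```

```bash
cat >> h.py <<'E'
def go(q,feed):
    env.line_to(bar(q)-[0,0,.0188],feed=feed)
def rep(q):
    F=env.current_wrist_force(); c=Ro.from_euler('z',-P[2]).apply(F)
    # tangential (raising direction) and radial (outward from hinge)
    t=np.array([np.sin(q),0,np.cos(q)]); r=np.array([-np.cos(q),0,np.sin(q)])
    print(round(q,3),'tan %.2f rad %.2f y %.2f'%(c@t,c@r,c[1]),'w %.4f'%env.current_width(),'t %.2f'%env.current_time_s())
E
python3 - <<'E'
from h import *
for q in (.2,.3,.4,.5):
    go(q,.05); rep(q)
snap('side','s5')
E
```

```text
0.2 tan -2.75 rad -7.82 y -1.52 w 0.0111 t 15.09
0.3 tan -2.96 rad -8.71 y -1.22 w 0.0110 t 15.64
0.4 tan -2.64 rad -10.73 y -3.29 w 0.0107 t 16.19
0.5 tan -2.65 rad -14.16 y -2.59 w 0.0111 t 16.74
```

View pics/s5.png

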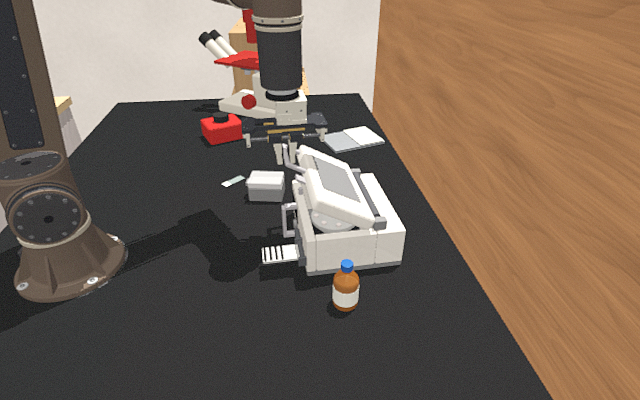

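Lifting works (lid at about 0.5 rad, bar in the pads at (288,158)). The radial force shows my arc is slightly too far out, so I'll measure the stiffness and correct the arc.

Run:
```python
from h import *
q=.5
for dx,dz in((.0015,0),(.003,0),(.003,-.0015)):
    c=Ro.from_euler('z',P[2]).apply([dx,0,dz])
    env.line_to(bar(q)-[0,0,.0188]+c,feed=.02); env.dwell(.15); print(dx,dz); rep(q)
```

```text
0.0015 0
0.5 tan -3.60 rad -7.54 y -0.44 w 0.0105 t 17.19
0.003 0
0.5 tan -2.54 rad 4.57 y 1.88 w 0.0110 t 17.59
0.003 -0.0015
0.5 tan -1.43 rad 8.98 y 3.15 w 0.0113 t 17.99
```

```bash
cat >> h.py <<'E'
def frad(q):
    c=Ro.from_euler('z',-P[2]).apply(env.current_wrist_force()); return c@np.array([-np.cos(q),0,np.sin(q)])
def gor(q,r,feed=.05):
    env.line_to(bar(q,r)-[0,0,.0188],feed=feed)
    env.dwell(.1); F=frad(q); rep(q); return r+np.clip(F/9000,-.001,.001)*1000
E
python3 - <<'E'
from h import *
r=198
for q in (.5,.6,.7,.8,.88,.94,1.0,1.06,1.12):
    r=gor(q,r); print('  r',round(r,2))
snap('side','s6')
E
```

```text
0.5 tan -2.35 rad 4.96 y 1.16 w 0.0110 t 18.34
  r 198.55
0.6 tan -2.07 rad 5.08 y 0.41 w 0.0113 t 18.99
  r 199.12
0.7 tan -1.65 rad 3.39 y -1.26 w 0.0110 t 19.64
  r 199.49
0.8 tan -1.31 rad 4.55 y -3.05 w 0.0106 t 20.29
  r 200.0
0.88 tan -0.71 rad 1.66 y -4.75 w 0.0108 t 20.86
  r 200.18
0.94 tan -1.62 rad 1.71 y -5.02 w 0.0112 t 21.35
  r 200.37
1.0 tan -1.04 rad 3.50 y -4.50 w 0.0111 t 21.84
  r 200.76
1.06 tan -0.21 rad 2.26 y -4.86 w 0.0109 t 22.33
  r 201.01
1.12 tan -0.56 rad 2.07 y -4.66 w 0.0113 t 22.82
  r 201.24
```

View pics/s6.png

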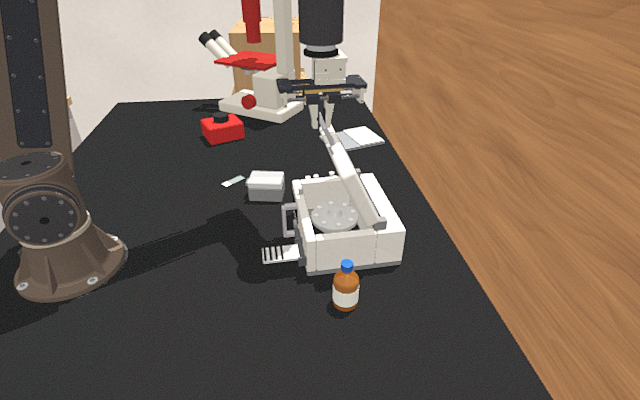

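```bash
cat >> h.py <<'E'
def lidp(q,m): # lid-frame pt mm (shut axes, origin hinge)
    c,s=np.cos(q),np.sin(q); x,y,z=m
    return w((85+x*c+z*s, y, 125-x*s+z*c))
def ov(f,tag,q,crop,k=4):
    im=cv2.resize(np.ascontiguousarray(f['img'][:,:,::-1]),None,fx=k,fy=k,interpolation=cv2.INTER_CUBIC)
    for dq,col in((-.06,(255,0,0)),(0,(0,0,255)),(.06,(0,160,0))):
        pts=[lidp(q+dq,m) for m in [(-155,-135,17),(-155,135,17),(-5,135,17),(-5,-135,17)]]
        b=[lidp(q+dq,m) for m in [(-155,10,0),(-200,10,0),(-200,110,0),(-155,110,0)]]
        e=[lidp(q+dq,m) for m in [(-155,-135,17),(-155,-135,-17),(-5,-135,-17)]]
        for L,cl in((pts,True),(b,False),(e,False)):
            a=np.array([(proj(f,x)+.5)*k-.5 for x in L]).astype(np.int32); cv2.polylines(im,[a],cl,col,1)
    x,y,X,Y=crop; cv2.imwrite(f'pics/{tag}.png',im[y*k:Y*k,x*k:X*k])
E
python3 - <<'E'
from h import *
f=env.grab_frame('side'); ov(f,'o6',1.12,(260,90,420,240))
E
```

```text
(no output)
```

View pics/o6.png

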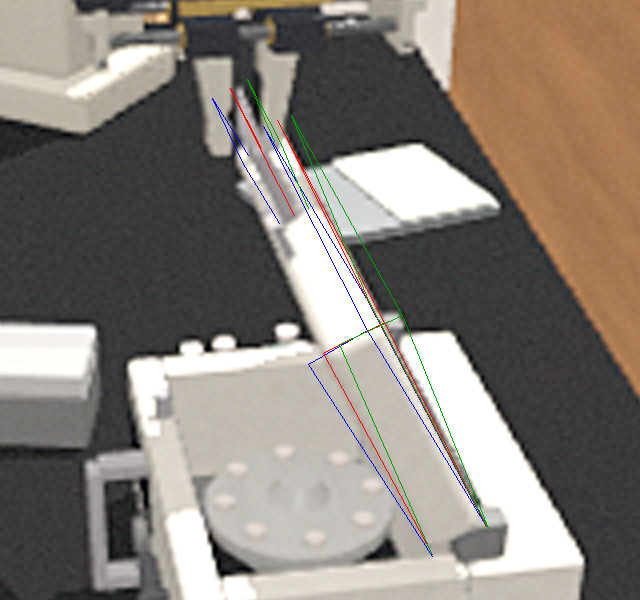

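The red overlay (1.12 rad) lies on the lid's top and side edges, so the lid is past balance. Easing it back now.

Run:
```python
from h import *
r=201.2
for q in (1.06,1.0,.94,.88,.82,.775):
    r=gor(q,r,.04); print('  r',round(r,2))
env.dwell(.5); rep(.775)
p=env.current_eef_pos(); m=Ro.from_euler('z',-P[2]).apply(p-[P[0],P[1],0])*1000
print(m, np.arctan2(m[2]+18.8-125,85-m[0]))
f=env.grab_frame('side'); ov(f,'o7',.775,(250,80,410,230))
```

```text
1.06 tan 1.44 rad 0.58 y -5.74 w 0.0110 t 23.48
  r 201.26
1.0 tan 1.60 rad -0.73 y -6.42 w 0.0111 t 24.02
  r 201.18
0.94 tan 1.04 rad -0.03 y -5.22 w 0.0112 t 24.57
  r 201.18
0.88 tan 1.02 rad -2.46 y -4.17 w 0.0111 t 25.12
  r 200.91
0.82 tan 0.26 rad -2.41 y -1.63 w 0.0109 t 25.68
  r 200.64
0.775 tan 0.37 rad 2.52 y 2.08 w 0.0108 t 26.15
  r 200.92
0.775 tan 0.36 rad 4.24 y 4.49 w 0.0108 t 26.65
[-58.37147042  60.26655895 246.69731955] 0.7752735820262125
```

View pics/o7.png

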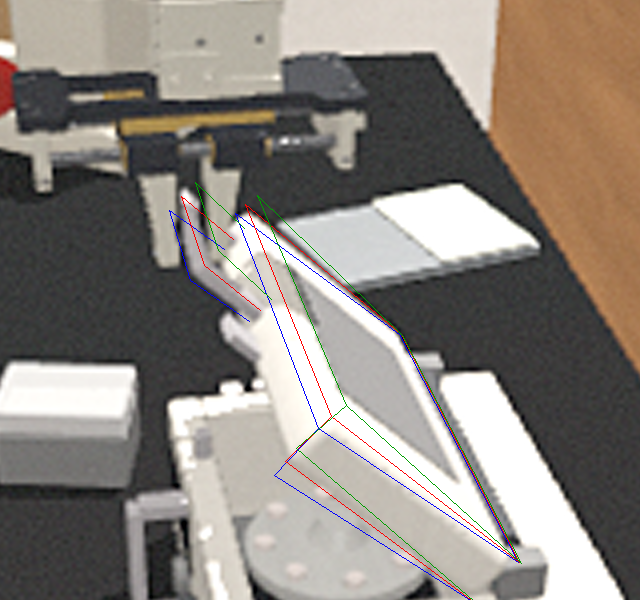

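Run:
```python
from h import *
def ov1(f,tag,qs,crop,k):
    im=cv2.resize(np.ascontiguousarray(f['img'][:,:,::-1]),None,fx=k,fy=k,interpolation=cv2.INTER_CUBIC)
    for q,col in zip(qs,((255,0,0),(0,0,255),(0,160,0))):
        for L in ([(-200,10,0),(-200,110,0)],[(-200,10,0),(-155,10,0)],[(-155,-135,17),(-155,-135,-17),(-5,-135,-17)],[(-155,-135,17),(-5,-135,17)]):
            a=np.array([(proj(f,lidp(q,x))+.5)*k-.5 for x in L]).astype(np.int32); cv2.polylines(im,[a],False,col,1)
    x,y,X,Y=crop; cv2.imwrite(f'pics/{tag}.png',im[y*k:Y*k,x*k:X*k])
f=env.grab_frame('side'); ov1(f,'o8',(.735,.775,.815),(280,120,360,195),8)
```

```text
(no output)
```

View pics/o8.png

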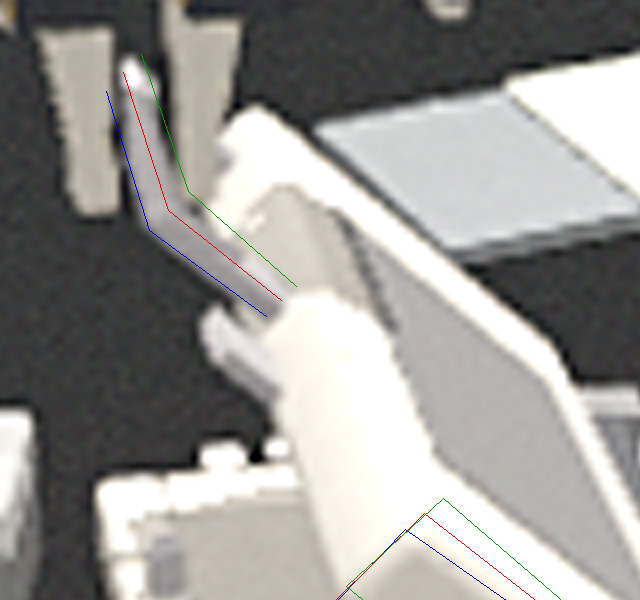

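The red line (0.775) lies on the bar, perhaps 0.01 rad above its centre. Before handing in, I'll check that the lid is still and the bystanders haven't moved.

Run:
```python
from h import *
env.dwell(.5); rep(.775); print(np.abs(env.current_dq()).max(),env.current_width())
f=snap('top','t9'); g=snap('side','s9')
a=cv2.imread('pics/side0.png'); b=cv2.imread('pics/s9.png')
for t in ['tube_rack','tip_box','reagent_bottle','grab_bar']: print(t,det(f,t)[:1],det(g,t)[:1])
```

```text
0.775 tan -0.24 rad 2.67 y 5.10 w 0.0111 t 27.25
0.001020755781571608 0.01106170292758312
tube_rack [(array([ 0.6227, -0.1877,  0.0843]), 0.74)] []
tip_box [(array([0.4625, 0.25  , 0.0668]), 0.55)] [(array([0.4689, 0.2359, 0.0499]), 0.74)]
reagent_bottle [(array([ 0.619 , -0.1914,  0.0834]), 0.9)] [(array([ 0.6294, -0.2089,  0.068 ]), 0.72)]
grab_bar [(array([ 0.6398, -0.0238,  0.223 ]), 0.96)] [(array([ 0.6349, -0.037 ,  0.2092]), 0.65)]
```

View pics/s9.png

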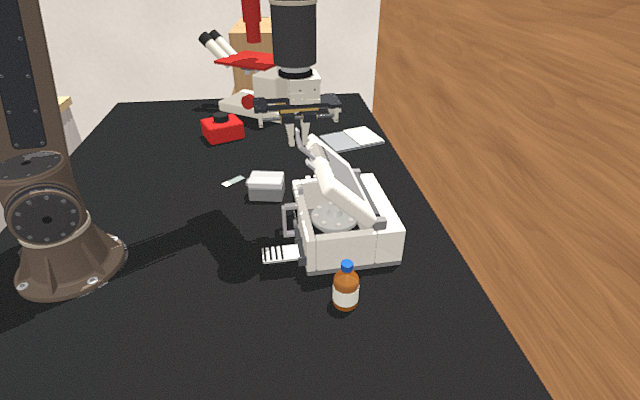

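The lid is held with its bar in the pads at (303,135), the pedal is up at (280,254), and the bottle (346,290) and tip box (266,185) are where they were.

```bash
python3 -c "
from bench import env
env.sign_off()"
```

```text
the job is handed in; nothing more can be done
```

The job is handed in at about 27 s of the 51 s, with the gripper holding the lid still at about 0.77 rad. That is roughly ten degrees below the nominal balance point of 0.95.

- **Pedal:** I pressed it to its stop with closed fingers. The force rose steeply to about 27 N over less than 0.5 mm. The pictures then showed the lid popped up and the pedal back at rest.
- **Raising the lid:** I pinched the bar at its middle and raised the lid to about 1.12 rad. The picture matched that angle.
- **Easing back and holding:** The arm position gives 0.775 rad. The picture suggests the lid sits about 0.01 rad lower. Joint speeds were near zero, and the finger opening was 11.1 mm on the 12 mm bar.

**Checks that disagreed or were weak:**
- **Arc correction:** My first arc for the lift was about 2 mm too far out, giving about 14 N along the radius. I corrected it on the way up, and 3–5 N of side load remained at the end.
- **Balance point:** Averaging the forces going up and coming down put it near 0.96 rad. Grip friction made this rough, so I aimed from the nominal value.
- **Bystanders:** The bottle and tip box were where they started, within the accuracy of the measurement. The last look for the tube rack failed, because the network reported the bottle instead. The rack is unconfirmed, but the gripper never went near it.

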